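Bowl up dough bites and hold the sieve ready for dusting

ROBOT

A 6-joint arm with a two-finger parallel gripper is mounted at the origin on the work surface; the furniture and walls round the work are solid. World frame = base frame: x ahead of the robot, y to its left, z up, the work surface at z = 0. Lengths are in mm, angles in rad, forces in N, time in s.
With the tool pointing down it reaches from about 400 to 925 mm from the base axis. Payload 12.5 kg.
Tool frame: the origin (TCP) lies midway between the tips of the shut fingers; the grasp point (between the pads) lies 19 mm behind it; z points along the fingers, y is the line along which they close (so a half turn about z gives the same grasp; the last joint's range is limited). The gripper opens to 95 mm and grips with 3 to 60 N. Pads are 20 mm wide; open, the fingers measure 119 mm over their backs; the gripper's body (75 mm by 180 mm) begins 59 mm behind the grasp point.
Start: joints at [1.232, 0.491, 1.559, -0, 1.092, -0.106], TCP at [144.171, 608.162, 214.661] pointing down, gripper open.
Joint ranges: [-3.1, 3.1], [-0.84, 2.19], [0.05, 2.79], [-1.13, 4.28], [0.06, 2.93], [-2.69, 2.69]. Speed limits (rad/s): [2.22, 2.22, 2.79, 3.14, 3.14, 3.14].

INTERFACE

Orientations are given as [roll, pitch, yaw] about the fixed x, y, z axes, in that order (R = Rz(yaw) Ry(pitch) Rx(roll)).
In Python, from cell import state, viewer, env, models gives the robot as it stands. The module is installed in compiled form; this text tells all that it offers.
- The arm moves only by the tool arm_command, never from a script. Its argument "rows" is a list of rows, each a list of 2 entries, a list of its own where there are three numbers: the shift along the tool's x, y, z normalised to -1 to 1, where 1 is 0.25 m, then the turn about the tool's z normalised to -1 to 1, where 1 is pi rad. A call has exactly 5 rows; each row shifts and turns the commanded pose from where the row before left it, along the tool's axes as they then stand; what a row does not reach is not made up. A row lasts 1/10 s, in which the tool goes at most 50 mm and 8.59 degrees, less where a joint would pass 70% of its speed; a pose out of reach is approached as far as the arm can. A call with a number of a shift or a turn outside -1 to 1 is refused whole. A call with a gripper value outside its range is refused whole. "claw" is the opening, from 0 (shut) to 1 (fully open), set as the call begins (left out, the last holds). The fingers move at their own pace and stop on an object; the grip force is fixed at half the most. Time passes only in rows, so rows that do not move let the fingers close, or fill a call up. It gives the time, the measured TCP pose, the force, the opening and the grip force at its end, in the units of the state.
- state(): the state, without advancing time (a new reading comes with each control period).
- viewer.read_camera(name): name is "scene" or "top" or "wrist"; returns (picture, depth): 480x640x3 uint8, red, green, blue; 480x640 float32, mm along the optical axis (not along the pixel's ray), 0 where there is no reading.
- viewer.get_calibration(name): a dict with "camera_matrix" (3x3 intrinsics, pixels), "world_to_cam" (4x4, takes a point from world to camera coordinates). Camera axes: x right, y up, looking along -z (the intrinsics and any distortion apply to the point x, -y, -z); pixel columns grow to the right and rows downward; lengths in mm; the calibration is good to about 2 mm. A picture is of the moment at which its call begins: read the wrist's pose just before it. get_calibration takes no time and is no camera call; for the wrist camera it gives the pose at the moment of the call.
- env.job_done(): hands the job in; it is judged then, once.
Trained networks look in the newest picture that a camera, given by its name, has taken for a name from the list of things; names that differ only in an ending like _2 or _b are one class to them, and where a whole thing is asked for, a point or a joint stands for the part that bears it (a point fixed in the world has none). Each returns a list of dicts, best first, with "confidence" (0 to 1); they miss things now and then, are a little off and sometimes report something else, mostly with a low value. They report only what shows in the picture. A call takes as long as a camera call. They do not tell look-alikes from the thing itself.
- models.search_frame(camera, label): "position" ([x, y, z] in mm, in world coordinates, good to about 4 mm: the middle of the surface that is visible of it).
- models.mark_of(camera, label): "position" ([x, y, z] in mm, in world coordinates, good to about 4 mm: a listed point, or the origin of a listed thing).
The state is a dict: "t": time; "joints": joint angles; "qvel": joint speeds; "tau": joint torques, N m; "eef_pos": TCP position; "tcp_rot": TCP orientation; "ft_force": force on the tool from outside, world axes, zero at the start; "moment": the same for the moment, N m; "opening": opening from 0.0 (shut) to 1.0 (fully open); "grip_force": force on a finger pad.
Only numpy, scipy, OpenCV 4.12 (cv2) and the standard library are available. Lean on these libraries where they do the work, as an engineer would, in place of code of your own. Each camera call takes 0.05 s, during which the arm holds its last target. There are 200 camera calls.

TASK

Tip all four fried dough bites from the steel serving tray into the white bowl and put the emptied tray back down flat on the table, beside the bowl. Then fetch the round sieve from behind the row of jars and keep it held level and centred about two centimetres above the rim of the bowl, touching neither the bowl nor the bites, so that I can spoon sugar through it; finish while still holding it there. Do not pick at the bites with the fingers, leave the bowl where it stands, and do not shift or topple the jars.

Things in the scene. Friction and masses are not known exactly. Their poses are not given: they have to be found in the camera images.
- tray_grip (a point): Centre of the black handle of the steel serving tray: grip it here from above. Tray frame: +x runs from the handle to the pan's open end, z is up. The handle is a bar along x, 16 mm wide, 14 mm high, 90 mm long; this point lies 30 mm above the tray's underside (the table). Tray 0.17 kg; its pan begins 60 mm in front of this point.
- tray_lip (a point): Middle of the tray's open front edge, on the floor of the pan: 190 mm in front of (+x) and 27 mm below tray_grip. The pan is 130 mm long, 112 mm wide, floor 3 mm thick; back and rear side walls 30 mm high, the front 45 mm of the sides 18 mm, no wall at the +x end. Tilted 30 to 40 degrees, the bites slide or tumble out over this edge.
- bowl_rim (a point): Centre of the mouth of the white bowl, 70 mm above the table: a round, loose bowl, 164 mm across outside at the rim, 74 mm at the foot, wall 4 mm, inner floor 5 mm above the table. 0.35 kg.
- bite_0_center (a point): Centre of a brown fried dough bite, a stubby nugget 33 mm long and 30 mm thick, 16 g, lying loose on the tray (four of them, all alike).
- bite_1_center (a point): Centre of the second bite.
- bite_2_center (a point): Centre of the third bite.
- bite_3_center (a point): Centre of the fourth bite.
- sieve_grip (a point): Centre of the wooden handle of a round, flat-bottomed steel sieve: grip it here from above. Sieve frame: +x runs from the handle to the round part, z is up. The handle is a bar along x, 16 mm wide, 14 mm high, 95 mm long; this point lies 31 mm above the sieve's underside (the table). The round part is 116 mm across and 38 mm high. Sieve 0.15 kg.
- sieve_base (a point): Centre of the underside of the sieve's round part: 122 mm in front of (+x) and 31 mm below sieve_grip.
- five_spice: Spice jar with a yellow cap, 42 mm across, 106 mm high, origin at the centre of its foot; a bystander in the row between bowl and sieve.
- sugar_jar: Big sugar jar with a grey lid, 92 mm across, 171 mm high, origin at the centre of its foot; a bystander in the same row.
- milk_tin: Red tin, 75 mm across, 58 mm high, origin at the centre of its foot; a bystander in the same row.
Things that resemble listed ones, but are neither listed nor needed, are in the scene too. Of the things shaped like the part that bears bowl_rim, the white one is meant.

How it is judged:
By the outcome, as a careful person would: the job done as asked, in the order asked, and still so for the second after the job is handed in, while the arm keeps its last pose, push and grip.
It also fails if it takes over 72 s, if anything falls off the work surface, if the arm or the gripper's body presses on something with over 40 N, if the wrist force passes 120 N, or if a joint passes its speed limit or range.

## Working session

There is one attempt and no reset: what is moved stays moved. The work goes in short steps, Python scripts to look and compute and a tool call to move; the robot and the scene stay as the last step left them, time stands still between calls to the robot, and variables do not carry over. Pictures are saved under pics/ and viewed, at most 10 in all, crops included, and the job is handed in when it is done.

Besides the shell and the picture viewer there is one more tool, called after "Emit:" in YAML: its name, and indented under it one key for each argument. arm_command: Moves the arm, as the interface text tells. Scaled input: -1 to 1 covers 0.25 m each way for a shift and pi rad each way for a turn. Its arguments: {"type":"object","properties":{"rows":{"type":"array","items":{"type":"array"}},"claw":{"type":"number"}},"required":["rows"]}

```bash
mkdir -p pics; cat > h.py <<'E'
import numpy as np, cv2
from cell import state, viewer, env, models
def shot(cam,name):
    p,d=viewer.read_camera(cam); cv2.imwrite(f'pics/{name}.png',cv2.cvtColor(p,cv2.COLOR_RGB2BGR)); np.save(f'pics/{name}.npy',d); return p,d
def proj(cam,P):
    c=viewer.get_calibration(cam); q=np.array(c['world_to_cam'])@np.append(P,1); K=np.array(c['camera_matrix'])
    u=K@np.array([q[0],-q[1],-q[2]]); return (u[:2]/u[2]).round()
def world(cam,u,v,d):
    c=viewer.get_calibration(cam);K=np.array(c['camera_matrix']); r=np.linalg.inv(K)@np.array([u,v,1.])*d
    return (np.linalg.inv(np.array(c['world_to_cam']))@np.array([r[0],-r[1],-r[2],1]))[:3]
E
python3 - <<'E'
from h import *
s=state(); print(s)
for c in ('top','scene'):
    shot(c,c+'0')
    for n in ['tray_grip','tray_lip','bowl_rim','bite_0_center','sieve_grip','sieve_base','five_spice','sugar_jar','milk_tin']:
        for r in models.mark_of(c,n): print(c,n,round(r['confidence'],2),np.round(r['position']),proj(c,r['position']))
E
```

```text
{'t': 0.0, 'joints': array([ 1.23240040e+00,  4.91615251e-01,  1.55950589e+00, -1.85465877e-05,
        1.09171785e+00, -1.05603701e-01]), 'qvel': array([-0.00034628,  0.00029001,  0.00107489,  0.00084737, -0.00104477,
        0.00110021]), 'tau': array([ 2.21219663e-03, -6.12657237e+01, -2.58178747e+01,  6.93490938e-02,
        4.82651393e-02, -7.88799434e-05]), 'eef_pos': array([144.07681554, 607.88271702, 214.00772777]), 'tcp_rot': array([-3.14035153e+00, -1.15016164e-04,  2.90880891e+00]), 'ft_force': array([ 0.62138887, -0.20428473, -0.52328423]), 'moment': array([0.02839264, 0.06300249, 0.05469934]), 'grip_force': 0.0, 'opening': 0.9975993423568137}
top tray_grip 0.85 [474. 388.  33.] [167. 218.]
top tray_lip 0.57 [513. 207.   2.] [241. 205.]
top bowl_rim 0.84 [491.  47.  69.] [302. 209.]
top bowl_rim 0.73 [ 254. -312.   69.] [450. 307.]
top bite_0_center 0.55 [520. 312.  13.] [199. 201.]
top sieve_grip 0.81 [ 530. -427.   29.] [488. 197.]
top sieve_grip 0.59 [ 517. -302.    4.] [437. 204.]
top sieve_base 0.57 [ 514. -303.    2.] [437. 205.]
top sieve_base 0.16 [ 445. -152.    0.] [379. 231.]
top five_spice 0.93 [ 562. -143.    2.] [376. 186.]
top sugar_jar 0.62 [ 447. -150.    4.] [379. 230.]
top milk_tin 0.94 [ 348. -143.   -3.] [376. 269.]
scene tray_grip 0.84 [476. 393.  29.] [281. 191.]
scene tray_lip 0.64 [ 443. -149.    1.] [367. 286.]
scene tray_lip 0.56 [514. 201.   5.] [320. 219.]
scene bowl_rim 0.92 [ 257. -309.   68.] [342. 331.]
scene bowl_rim 0.91 [247. 290.  68.] [227. 210.]
scene bowl_rim 0.87 [492.  50.  73.] [341. 222.]
scene bowl_rim 0.58 [527. 263.  18.] [313. 206.]
scene bite_0_center 0.57 [520. 309.  20.] [305. 200.]
scene sieve_grip 0.66 [ 528. -422.   37.] [476. 328.]
scene sieve_base 0.86 [ 519. -306.    1.] [433. 311.]
scene five_spice 0.91 [ 559. -144.   -1.] [402. 272.]
scene sugar_jar 0.68 [ 442. -149.    1.] [367. 286.]
scene milk_tin 0.86 [ 349. -137.   -4.] [333. 297.]
```

View pics/top0.png

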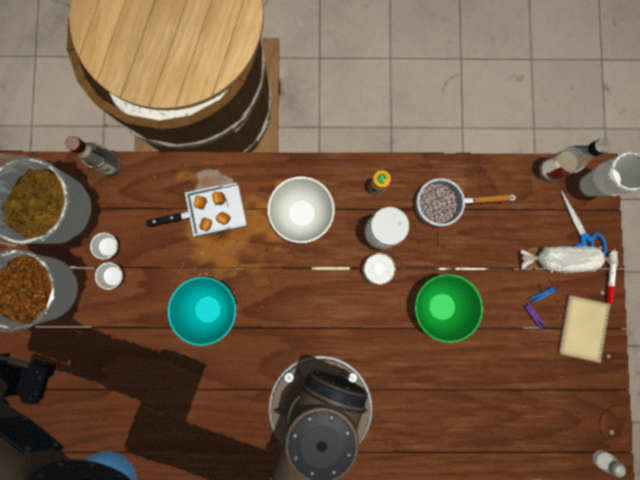

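View pics/scene0.png

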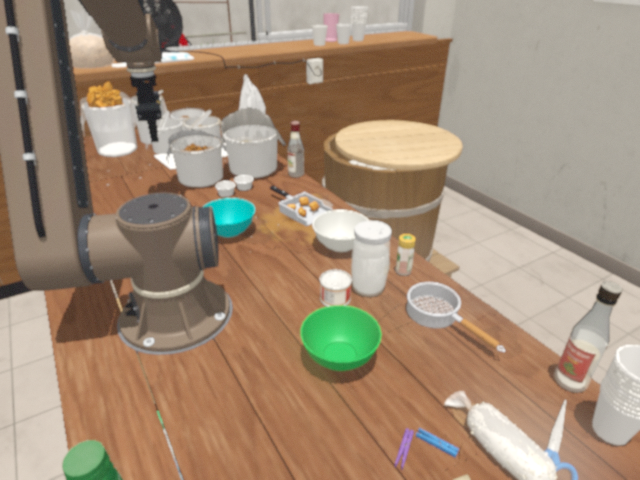

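The bowls are the white one at top px (302,209), the cyan one at (202,312) and the green one at (449,308). White is the one meant, so its rim centre is about (491,48,70). The tray is at (167–241, 210) and the sieve at (437–488, 200), behind the jars at x px 376–379. The tool can't be tilted by command, so the tray will have to pivot in the fingers. First I'll move over the tray handle.

Emit:
arm_command:
  rows:
    - [[0,0,0],0.045]
    - [[0,0,0],0.045]
    - [[0,0,0],0.045]
    - [[0,0,0],0.045]
    - [[0,0,0],0.045]
  claw: 1

```text
t: 1.5
eef_pos: [144.2, 608.2, 214.7]
tcp_rot: [3.141, -0.0, 2.196]
ft_force: [-0.3, 0.7, -0.3]
opening: 0.998
grip_force: 0.0
```

Emit:
arm_command:
  rows:
    - [[0,0,0],0.045]
    - [[0,0,0],0.045]
    - [[0,0,0],0.045]
    - [[-0.14,0.14,0],0]
    - [[-0.14,0.14,0],0]

```text
t: 2.0
eef_pos: [227.1, 553.7, 214.5]
tcp_rot: [3.141, -0.0, 1.78]
ft_force: [0.7, 0.1, 0.1]
opening: 1.004
grip_force: 0.0
```

Emit:
arm_command:
  rows:
    - [[-0.14,0.14,0],0]
    - [[-0.14,0.14,0],0]
    - [[-0.14,0.14,0],0]
    - [[-0.14,0.14,0],0]
    - [[-0.14,0.14,0],0]

```text
t: 2.5
eef_pos: [435.8, 417.4, 214.8]
tcp_rot: [3.141, -0.0, 1.778]
ft_force: [-0.2, 1.0, -0.3]
opening: 1.0
grip_force: 0.0
```

Emit:
arm_command:
  rows:
    - [[-0.14,0.14,0],0]
    - [[0,0,0],0]
    - [[0,0,0],0]
    - [[0,0,0],0]
    - [[0,0,0],0]

```text
t: 3.0
eef_pos: [474.7, 392.6, 214.8]
tcp_rot: [3.142, -0.0, 1.78]
ft_force: [1.1, -0.5, -0.4]
opening: 0.998
grip_force: 0.0
```

```bash
cat >> h.py <<'E'
def rel(P,s):
    from scipy.spatial.transform import Rotation as R
    return R.from_euler('xyz',s['tcp_rot']).as_matrix().T@(np.array(P)-s['eef_pos'])
E
python3 - <<'E'
from h import *
s=state(); print(s['t'],s['eef_pos'],s['tcp_rot'],s['joints'])
shot('wrist','w1')
for n in ['tray_grip','tray_lip','bite_0_center','bowl_rim']:
    for r in models.mark_of('wrist',n): print(n,round(r['confidence'],2),np.round(r['position'],1),proj('wrist',r['position']),rel(r['position'],s).round(1))
shot('top','t1')
im=cv2.imread('pics/t1.png')[150:270,240:360]; a=cv2.resize(im,(480,480),interpolation=2)
b=cv2.resize(cv2.imread('pics/w1.png'),(320,240)); c=np.zeros((480,800,3),np.uint8); c[:, :480]=a; c[:240,480:]=b; cv2.imwrite('pics/c1.png',c)
E
```

```text
3.0 [474.6503534  392.57376861 214.78979239] [ 3.14157248e+00 -1.45059730e-04  1.77956673e+00] [5.83787149e-01 4.77798533e-01 1.58204096e+00 1.44536627e-04
 1.08168126e+00 3.74948841e-01]
tray_grip 0.91 [473.  387.6  30.2] [325. 219.] [ -4.6  -2.6 184.6]
tray_lip 0.7 [509.8 199.2   1.2] [322. 394.] [-196.5   -5.7  213.6]
bite_0_center 0.65 [521.5 304.7  19.4] [357. 311.] [-95.7  27.6 195.4]
bowl_rim 0.9 [246.8 282.9  71.5] [ 22. 296.] [ -60.1 -245.6  143.3]
```

View pics/c1.png

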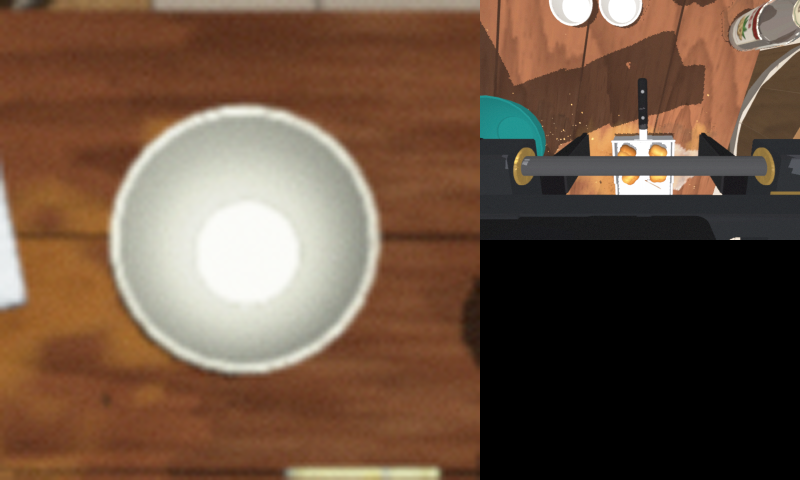

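The crop shows the white bowl empty, with its centre at crop (245,238). The wrist view shows the tray handle under the gripper at (643,105). Next I'll descend and grip a little forward of the handle centre, so the gripper body limits any pivoting.

Emit:
arm_command:
  rows:
    - [[-0.032,-0.003,0.18],0]
    - [[-0.032,-0.003,0.18],0]
    - [[0,0,0.18],0]
    - [[0,0,0.15],0]
    - [[0,0,0.1],0]
  claw: 0.6

```text
t: 3.8
eef_pos: [476.7, 375.3, 14.5]
tcp_rot: [-3.139, 0.001, 1.778]
ft_force: [0.5, -0.4, 0.9]
opening: 0.639
grip_force: 0.0
```

Emit:
arm_command:
  rows:
    - [[0,0,0.026],0]
    - [[0,0,0],0]
    - [[0,0,0],0]
    - [[0,0,0],0]
    - [[0,0,0],0]
  claw: 0.17

```text
t: 4.3
eef_pos: [478.0, 376.1, 11.9]
tcp_rot: [3.14, -0.001, 1.778]
ft_force: [-0.5, 1.2, -0.0]
opening: 0.238
grip_force: 0.0
```

Emit:
arm_command:
  rows:
    - [[0,0,0],0]
    - [[0,0,0],0]
    - [[0,0,0],0]
    - [[0,0,0],0]
    - [[0,0,0],0]
  claw: 0.15

```text
t: 4.8
eef_pos: [477.8, 376.0, 11.2]
tcp_rot: [3.141, -0.0, 1.778]
ft_force: [-1.9, 1.0, 5.9]
opening: 0.165
grip_force: 30.0
```

Emit:
arm_command:
  rows:
    - [[0,0,0],0]
    - [[0,0,0],0]
    - [[0,0,0],0]
    - [[0,0,0],0]
    - [[0,0,0],0]
  claw: 0.12

```text
t: 5.3
eef_pos: [477.8, 376.0, 11.2]
tcp_rot: [3.141, -0.0, 1.778]
ft_force: [-1.3, 1.0, 6.4]
opening: 0.168
grip_force: 30.0
```

Emit:
arm_command:
  rows:
    - [[0,0,0],0]
    - [[0,0,0],0]
    - [[0,0,0],0]
    - [[0,0,0],0]
    - [[0,0,0],0]
  claw: 0

```text
t: 5.8
eef_pos: [477.8, 376.0, 11.2]
tcp_rot: [3.141, -0.0, 1.778]
ft_force: [-2.1, 1.0, 5.8]
opening: 0.164
grip_force: 30.0
```

Emit:
arm_command:
  rows:
    - [[0,0,-0.02],0]
    - [[0,0,-0.02],0]
    - [[0,0,-0.02],0]
    - [[0,0,-0.02],0]
    - [[0,0,0],0]

```text
t: 6.3
eef_pos: [477.8, 375.9, 31.4]
tcp_rot: [3.141, -0.0, 1.778]
ft_force: [0.4, 0.5, -1.8]
opening: 0.17
grip_force: 30.0
```

Emit:
arm_command:
  rows:
    - [[0,0,0],0]
    - [[0,0,0],0]
    - [[0,0,0],0]
    - [[0,0,0],0]
    - [[0,0,0],0]

```text
t: 6.8
eef_pos: [477.5, 375.7, 30.5]
tcp_rot: [-3.141, -0.0, 1.778]
ft_force: [-0.5, 0.0, -2.3]
opening: 0.168
grip_force: 30.0
```

```bash
python3 - <<'E'
from h import *
s=state(); print(s['eef_pos'],s['ft_force'],s['moment'])
for c in ('wrist','top'):
    p,d=shot(c,c+'2')
    u=np.array([.199,-.98]); g=np.array([474.3,388.5])
    for a in (70,90,120,150,180):  # sample rows along the tray centre line
        P=np.append(g+u*a,25); x,y=proj(c,P).astype(int)
        if 0<=x<640 and 0<=y<480: print(c,a,x,y,world(c,x,y,d[y,x]).round())
    for r in models.mark_of(c,'tray_lip')[:2]: print(r)
cv2.imwrite('pics/w2c.png',cv2.imread('pics/wrist2.png'))
E
```

```text
[477.54104283 375.72813306  30.54080707] [-0.49281054  0.02708252 -2.31428688] [ 0.10133877  0.09357496 -0.00857075]
wrist 70 326 398 [472. 400. 143.]
wrist 90 326 434 [472. 400. 151.]
top 70 195 213 [488. 320.  19.]
top 90 202 211 [492. 301.  26.]
top 120 214 209 [498. 271.  23.]
top 150 226 206 [506. 242.  19.]
top 180 237 204 [512. 214.  18.]
{'position': [510.1, 204.8, 18.6], 'confidence': 0.91}
```

View pics/wrist2.png

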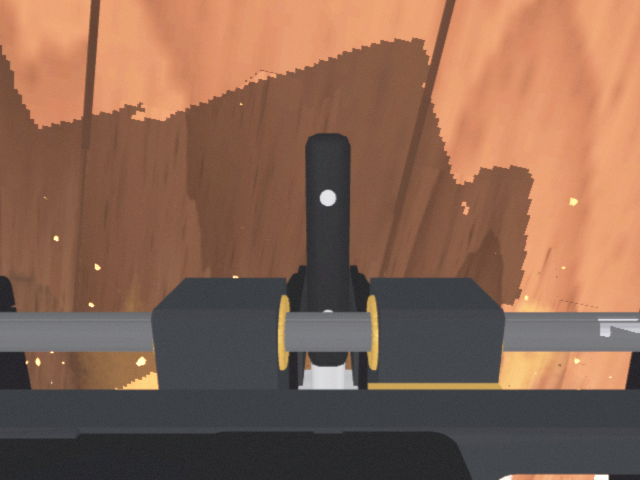

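The lip depth reads about 18 mm after a 20 mm lift, so the tray hangs level in the grip with its full 2.3 N weight carried. I'll lift it smoothly and carry it over the bowl.

Emit:
arm_command:
  rows:
    - [[0,0,-0.03],0]
    - [[0,0,-0.06],0]
    - [[0,0,-0.1],0]
    - [[0,0,-0.12],0]
    - [[0,0,-0.12],0]

```text
t: 7.5
eef_pos: [477.5, 375.7, 140.5]
tcp_rot: [3.141, -0.0, 1.778]
ft_force: [-0.1, 0.7, -2.7]
opening: 0.168
grip_force: 30.0
```

Emit:
arm_command:
  rows:
    - [[0,0,-0.12],0]
    - [[0,0,-0.1],0]
    - [[0,0,-0.06],0]
    - [[0,0,-0.04],0]
    - [[0,0,-0.01],0]

```text
t: 8.0
eef_pos: [477.7, 375.8, 222.4]
tcp_rot: [3.14, -0.001, 1.778]
ft_force: [-0.3, 0.4, -2.9]
opening: 0.167
grip_force: 30.0
```

Emit:
arm_command:
  rows:
    - [[-0.02,-0.006,0],0]
    - [[-0.04,-0.012,0],0]
    - [[-0.08,-0.024,0],0]
    - [[-0.1,-0.03,0],0]
    - [[-0.11,-0.033,0],0]

```text
t: 8.5
eef_pos: [469.2, 283.2, 219.7]
tcp_rot: [-3.14, 0.0, 1.778]
ft_force: [0.4, -0.8, -1.7]
opening: 0.168
grip_force: 30.0
```

Emit:
arm_command:
  rows:
    - [[-0.11,-0.033,0],0]
    - [[-0.1,-0.03,0],0]
    - [[-0.09,-0.027,0],0]
    - [[-0.06,-0.017,0],0]
    - [[-0.024,-0.006,0],0]

```text
t: 9.0
eef_pos: [461.6, 183.5, 220.3]
tcp_rot: [-3.141, 0.0, 1.776]
ft_force: [-0.5, 0.4, -1.3]
opening: 0.168
grip_force: 30.0
```

```bash
cat >> h.py <<'E'
def tilt(name):
    """tray slope from the top camera's depth; returns image path of a crop"""
    s=state(); p,d=shot('top',name)
    u=np.array([-np.cos(s['tcp_rot'][2]),-np.sin(s['tcp_rot'][2])]); g=s['eef_pos']
    for a in (70,110,150,170):
        x,y=proj('top',np.append(g[:2]+u*a,g[2]+5-a*0)).astype(int); w=world('top',x,y,d[y,x]); print(a,((w[:2]-g[:2])@u).round(),w.round())
    for n in('tray_lip','bite_0_center'):
        for r in models.mark_of('top',n)[:4]: print(n,round(r['confidence'],2),r['position'])
    cv2.imwrite(f'pics/{name}c.png',cv2.resize(cv2.imread(f'pics/{name}.png')[150:260,180:350],(800,518),interpolation=2))
E
python3 - <<'E'
from h import *
print(state()['eef_pos'],state()['t']); tilt('t3')
E
```

```text
[461.6159986  183.49767843 220.31691774] 9.0
70 69.0 [478. 116. 207.]
110 109.0 [487.  77. 205.]
150 151.0 [495.  36. 212.]
170 171.0 [500.  17. 207.]
tray_lip 0.89 [496.7, 14.4, 209.3]
tray_lip 0.69 [447.6, -151.8, -2.0]
bite_0_center 0.59 [506.2, 118.7, 224.4]
```

View pics/t3c.png

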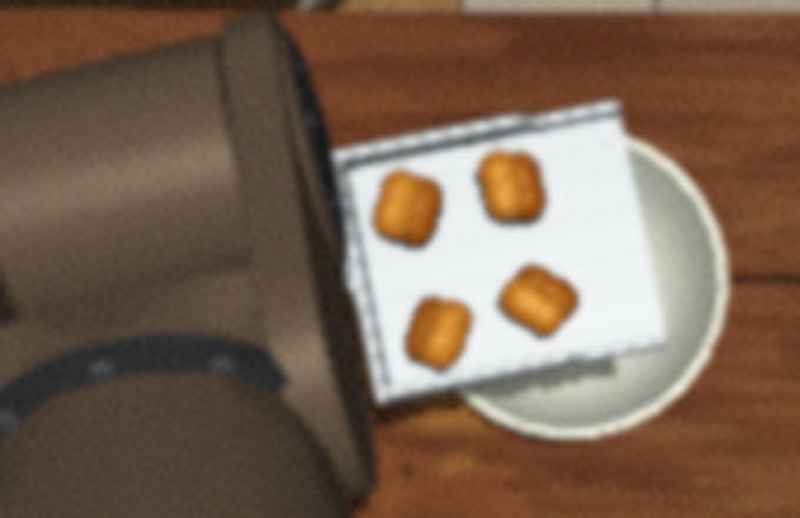

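The tray is level over the bowl with all four bites aboard, at crop (405,207), (512,187), (438,333) and (540,300). The next test is whether a slightly larger claw setting weakens the grip.

Emit:
arm_command:
  rows:
    - [[0,0,0],0]
    - [[0,0,0],0]
    - [[0,0,0],0]
    - [[0,0,0],0]
    - [[0,0,0],0]
  claw: 0.162

```text
t: 9.65
eef_pos: [461.9, 185.1, 220.6]
tcp_rot: [3.142, -0.0, 1.778]
ft_force: [0.4, 0.3, -2.6]
opening: 0.164
grip_force: 30.0
```

Emit:
arm_command:
  rows:
    - [[0,0,0],0]
    - [[0,0,0],0]
    - [[0,0,0],0]
    - [[0,0,0],0]
    - [[0,0,0],0]
  claw: 0.165

```text
t: 10.15
eef_pos: [461.9, 185.0, 220.6]
tcp_rot: [3.142, -0.0, 1.778]
ft_force: [0.6, 0.4, -2.0]
opening: 0.164
grip_force: 17.2
```

The force does drop with the setting: 17 N at 0.165. I'll go on in small steps.

Emit:
arm_command:
  rows:
    - [[0,0,0],0]
    - [[0,0,0],0]
    - [[0,0,0],0]
    - [[0,0,0],0]
    - [[0,0,0],0]
  claw: 0.1655

```text
t: 10.65
eef_pos: [462.0, 184.9, 220.7]
tcp_rot: [3.141, -0.0, 1.778]
ft_force: [0.9, -0.3, -1.0]
opening: 0.166
grip_force: 14.6
```

```bash
python3 - <<'E'
from h import *
print(state()['moment'],state()['eef_pos']); tilt('t4')
E
```

```text
[-0.01554948  0.05980594  0.01383857] [461.98384477 184.93219343 220.6740514 ]
70 66.0 [488. 123. 157.]
110 106.0 [499.  84. 130.]
150 152.0 [524.  42.  38.]
170 176.0 [534.  20.  15.]
tray_lip 0.76 [485.4, 63.9, 113.8]
bite_0_center 0.52 [522.8, 32.1, 23.5]
```

View pics/t4c.png

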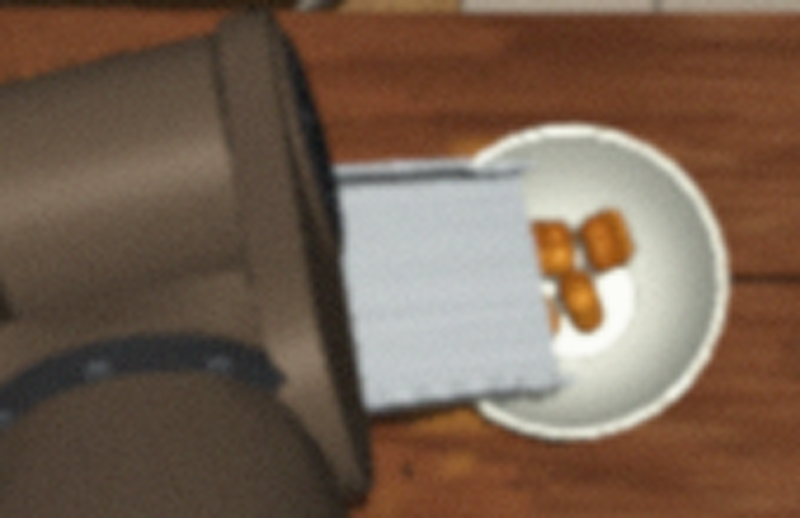

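All four bites are in the bowl: (552,248), (607,238), (580,302), and one peeking out at (551,318). The tray is empty and tilted about 35°. I'll tighten the grip, raise it, swing back beside the bowl, then lower it so the table pushes it flat.

Emit:
arm_command:
  rows:
    - [[0,0,0],0]
    - [[0,0,0],0]
    - [[0,0,-0.04],0]
    - [[0,0,-0.05],0]
    - [[0,0,-0.03],0]
  claw: 0.1

```text
t: 11.3
eef_pos: [462.2, 185.0, 252.0]
tcp_rot: [3.14, -0.0, 1.778]
ft_force: [0.3, 0.3, -1.6]
opening: 0.167
grip_force: 30.0
```

Emit:
arm_command:
  rows:
    - [[0.04,0.014,0],0]
    - [[0.08,0.028,0],0]
    - [[0.1,0.036,0],0]
    - [[0.1,0.036,0],0]
    - [[0.1,0.036,0],0]

```text
t: 11.8
eef_pos: [477.0, 297.1, 250.3]
tcp_rot: [-3.141, -0.0, 1.778]
ft_force: [1.1, -0.2, -1.6]
opening: 0.169
grip_force: 30.0
```

Emit:
arm_command:
  rows:
    - [[0.1,0.036,0],0]
    - [[0.06,0.02,0],0]
    - [[0.032,0.012,0],0]
    - [[0,0,0.05],0]
    - [[0,0,0.1],0]

```text
t: 12.3
eef_pos: [484.2, 345.6, 213.3]
tcp_rot: [3.139, -0.001, 1.778]
ft_force: [0.5, -0.1, -2.0]
opening: 0.165
grip_force: 30.0
```

Emit:
arm_command:
  rows:
    - [[0,0,0.12],0]
    - [[0,0,0.12],0]
    - [[0,0,0.09],0]
    - [[0,0,0.04],0]
    - [[0,0,0],0]

```text
t: 12.8
eef_pos: [483.4, 344.9, 119.3]
tcp_rot: [-3.139, 0.001, 1.777]
ft_force: [0.8, 0.0, -0.7]
opening: 0.165
grip_force: 30.0
```

Emit:
arm_command:
  rows:
    - [[0,0,0.06],0]
    - [[0,0,0.06],0]
    - [[0,0,0.06],0]
    - [[0,0,0.06],0]
    - [[0,0,0],0]

```text
t: 13.3
eef_pos: [484.0, 345.7, 60.7]
tcp_rot: [3.141, 0.0, 1.778]
ft_force: [0.6, 0.2, -0.6]
opening: 0.164
grip_force: 30.0
```

Emit:
arm_command:
  rows:
    - [[0,0,0.05],0]
    - [[0,0,0.05],0]
    - [[0,0,0.05],0]
    - [[0,0,0.03],0]
    - [[0,0,0.016],0]

```text
t: 13.8
eef_pos: [483.6, 346.1, 11.0]
tcp_rot: [-3.141, -0.0, 1.778]
ft_force: [-3.4, 5.7, 12.3]
opening: 0.168
grip_force: 30.0
```

```bash
python3 - <<'E'
from h import *
print(state()['eef_pos'],state()['ft_force']); tilt('t5')
E
```

```text
[483.64160041 346.1345284   11.01151377] [-3.43738209  5.70483078 12.28130286]
70 68.0 [501. 281.   4.]
110 110.0 [509. 239.   5.]
150 149.0 [516. 201.   5.]
170 170.0 [519. 180.   7.]
tray_lip 0.57 [514.7, 173.6, 1.6]
tray_lip 0.3 [445.6, -153.5, 3.0]
bite_0_center 0.59 [523.5, 28.8, 26.3]
bite_0_center 0.47 [519.7, 57.3, 26.2]
```

The tray is flat on the table, with floor depths of 4–7 mm all along. I'll release it, rise, and go over the jars to the sieve.

Emit:
arm_command:
  rows:
    - [[0,0,0],0]
    - [[0,0,0],0]
    - [[0,0,0],0]
    - [[0,0,0],0]
    - [[0,0,-0.02],0]
  claw: 0.5

```text
t: 14.45
eef_pos: [483.6, 345.7, 16.4]
tcp_rot: [-3.141, 0.0, 1.778]
ft_force: [-1.5, 0.1, -0.0]
opening: 0.488
grip_force: 0.0
```

Emit:
arm_command:
  rows:
    - [[0,0,-0.16],0]
    - [[0,0,-0.19],0]
    - [[0,0,-0.19],0]
    - [[0,0,-0.19],0]
    - [[0,0,-0.16],0]

```text
t: 14.95
eef_pos: [483.7, 345.8, 242.5]
tcp_rot: [3.14, -0.001, 1.778]
ft_force: [0.6, 0.1, -0.8]
opening: 0.495
grip_force: 0.0
```

Emit:
arm_command:
  rows:
    - [[-0.19,-0.029,0],0]
    - [[-0.19,-0.029,0],0]
    - [[-0.19,-0.029,0],0]
    - [[-0.19,-0.029,0],0]
    - [[-0.19,-0.029,0],0]

```text
t: 15.45
eef_pos: [496.8, 104.2, 239.7]
tcp_rot: [3.141, 0.0, 1.778]
ft_force: [1.1, -0.1, -0.6]
opening: 0.502
grip_force: 0.0
```

Emit:
arm_command:
  rows:
    - [[-0.19,-0.029,0],0]
    - [[-0.19,-0.029,0],0]
    - [[-0.19,-0.029,0],0]
    - [[-0.19,-0.029,0],0]
    - [[-0.19,-0.029,0],0]

```text
t: 15.95
eef_pos: [510.2, -135.9, 239.7]
tcp_rot: [3.141, 0.0, 1.778]
ft_force: [2.1, 0.3, 0.6]
opening: 0.5
grip_force: 0.0
```

Emit:
arm_command:
  rows:
    - [[-0.19,-0.029,0],0]
    - [[-0.19,-0.029,0],0]
    - [[-0.19,-0.029,0],0]
    - [[-0.19,-0.029,0],0]
    - [[-0.19,-0.029,0],0.02]

```text
t: 16.45
eef_pos: [523.5, -375.7, 239.6]
tcp_rot: [3.141, 0.0, 1.714]
ft_force: [0.1, 0.0, 0.4]
opening: 0.497
grip_force: 0.0
```

Emit:
arm_command:
  rows:
    - [[-0.19,-0.029,0],0.012]
    - [[0,0,0],0]
    - [[0,0,0],0]
    - [[0,0,0],0]
    - [[0,0,0],0]

```text
t: 16.95
eef_pos: [523.8, -420.5, 239.6]
tcp_rot: [3.141, 0.0, 1.679]
ft_force: [-0.0, -0.3, -0.2]
opening: 0.502
grip_force: 0.0
```

```bash
python3 - <<'E'
from h import *
s=state(); print(s['t'],s['eef_pos'],s['tcp_rot'],s['joints'])
p,d=shot('wrist','w6')
for c,n in [('wrist','sieve_grip'),('wrist','sieve_base'),('top','sieve_base'),('top','bowl_rim'),('top','tray_grip'),('top','tray_lip')]:
    if n=='sieve_base' and c=='top': shot('top','t6')
    for r in models.mark_of(c,n)[:2]: print(c,n,round(r['confidence'],2),np.round(r['position'],1),proj(c,r['position']),rel(r['position'],s).round(1))
a=cv2.resize(cv2.imread('pics/t6.png')[140:320,140:520],(800,379),interpolation=2)
b=cv2.resize(cv2.imread('pics/w6.png'),(293,220)); f=np.zeros((600,800,3),np.uint8); f[:379]=a; f[380:,:293]=b; cv2.imwrite('pics/c6.png',f)
E
```

```text
16.95 [ 523.82141214 -420.50553518  239.59949835] [3.14131238e+00 3.75184331e-05 1.67884832e+00] [-7.74766818e-01  5.38463439e-01  1.40285987e+00  2.06743117e-04
  1.20006240e+00 -8.82893695e-01]
wrist sieve_grip 0.56 [ 524.8 -418.9   34.7] [329. 208.] [  1.5   1.1 204.9]
wrist sieve_base 0.61 [ 520.1 -306.2   -3.5] [337.  82.] [114.    8.6 243.1]
top sieve_base 0.59 [487.3  46.5  74.2] [302. 211.] [468.2  14.  165.4]
top sieve_base 0.56 [ 517.  -301.9    5.6] [437. 203.] [118.7   5.9 234. ]
top bowl_rim 0.89 [489.2  47.1  69.8] [302. 210.] [468.6  16.  169.8]
top bowl_rim 0.56 [247.4 290.1  70.3] [200. 309.] [ 736.3 -198.2  169.2]
top tray_grip 0.57 [479.1 357.6  34.4] [179. 216.] [778.4  39.4 205.2]
top tray_lip 0.69 [516.3 173.3   5.6] [254. 203.] [591.2  56.5 234. ]
```

View pics/c6.png

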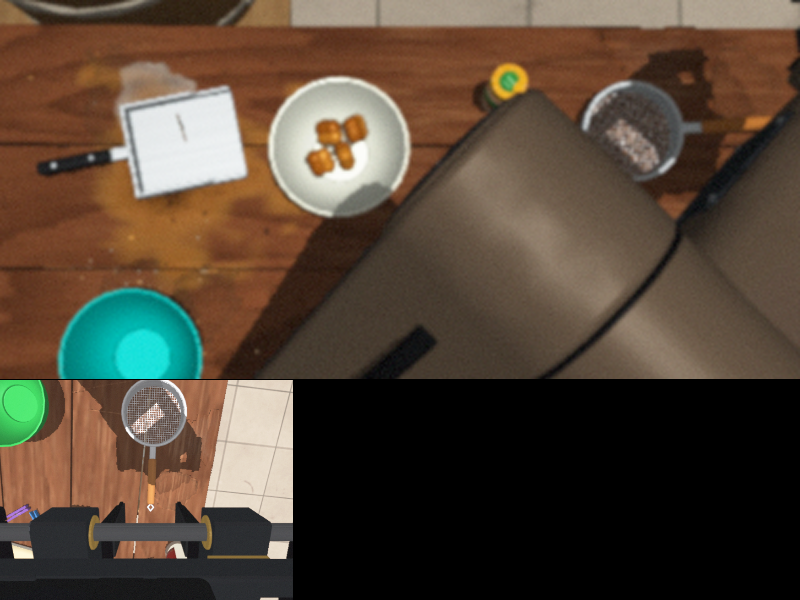

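The top view shows all four bites in the white bowl (crop 340,140), the tray flat beside it, and the bowl unmoved. The sieve handle lies under the gripper. The sieve, at top px (437,203), is the only round one, so I'll descend and grip it.

Emit:
arm_command:
  rows:
    - [[0,0.004,0.19],0.011]
    - [[0,0,0.19],0]
    - [[0,0,0.19],0]
    - [[0,0,0.17],0]
    - [[0,0,0.11],0]

```text
t: 17.85
eef_pos: [523.6, -420.9, 23.4]
tcp_rot: [-3.14, -0.002, 1.643]
ft_force: [0.6, -0.5, -0.5]
opening: 0.503
grip_force: 0.0
```

Emit:
arm_command:
  rows:
    - [[0,0,0.058],0]
    - [[0,0,0],0]
    - [[0,0,0],0]
    - [[0,0,0],0]
    - [[0,0,0],0]

```text
t: 18.35
eef_pos: [525.0, -422.2, 13.7]
tcp_rot: [3.14, 0.002, 1.643]
ft_force: [0.8, 0.2, 0.8]
opening: 0.497
grip_force: 0.0
```

Emit:
arm_command:
  rows:
    - [[0,0,0],0]
    - [[0,0,0],0]
    - [[0,0,0],0]
    - [[0,0,0],0]
    - [[0,0,0],0]
  claw: 0

```text
t: 18.85
eef_pos: [524.5, -421.7, 12.1]
tcp_rot: [3.141, -0.0, 1.643]
ft_force: [-0.1, 0.1, 0.7]
opening: 0.163
grip_force: 29.9
```

Emit:
arm_command:
  rows:
    - [[0,0,0],0]
    - [[0,0,0],0]
    - [[0,0,0],0]
    - [[0,0,-0.01],0]
    - [[0,0,-0.02],0]

```text
t: 19.35
eef_pos: [524.3, -421.5, 19.3]
tcp_rot: [-3.141, -0.001, 1.643]
ft_force: [0.6, -0.1, -1.6]
opening: 0.166
grip_force: 29.9
```

Emit:
arm_command:
  rows:
    - [[0,0,-0.04],0]
    - [[0,0,-0.06],0]
    - [[0,0,-0.08],0]
    - [[0,0,-0.1],0]
    - [[0,0,-0.1],0]

```text
t: 19.85
eef_pos: [524.5, -421.7, 116.8]
tcp_rot: [3.141, 0.0, 1.643]
ft_force: [-0.2, -0.2, -1.5]
opening: 0.166
grip_force: 30.0
```

Emit:
arm_command:
  rows:
    - [[0,0,-0.1],0]
    - [[0,0,-0.1],0]
    - [[0,0,-0.08],0]
    - [[0,0,-0.06],0]
    - [[0,0,-0.03],0]

```text
t: 20.35
eef_pos: [524.7, -421.9, 210.0]
tcp_rot: [3.14, 0.002, 1.643]
ft_force: [0.0, -0.0, -2.0]
opening: 0.168
grip_force: 30.0
```

Emit:
arm_command:
  rows:
    - [[0,0,-0.02],0]
    - [[0,0,-0.01],0]
    - [[0,0,0],0]
    - [[0,0,0],0]
    - [[0,0,0],0]

```text
t: 20.85
eef_pos: [524.4, -421.6, 213.9]
tcp_rot: [-3.141, -0.001, 1.643]
ft_force: [-0.3, -0.1, -2.1]
opening: 0.167
grip_force: 30.0
```

```bash
python3 - <<'E'
from h import *
s=state(); print(s['t'],s['eef_pos'],s['tcp_rot'],s['ft_force'])
p,d=shot('wrist','w7')
for n in ['sieve_grip','sieve_base']:
    for r in models.mark_of('wrist',n)[:2]: print(n,round(r['confidence'],2),np.round(r['position'],1),rel(r['position'],s).round(1))
cv2.imwrite('pics/w7s.png',cv2.resize(cv2.imread('pics/w7.png'),(480,360)))
E
```

```text
20.85 [ 524.40596173 -421.57825267  213.94543131] [-3.14098857e+00 -8.49326700e-04  1.64273423e+00] [-0.28952501 -0.09889372 -2.1144178 ]
sieve_grip 0.56 [ 524.  -420.8  233.7] [  0.8  -0.4 -19.8]
```

View pics/w7s.png

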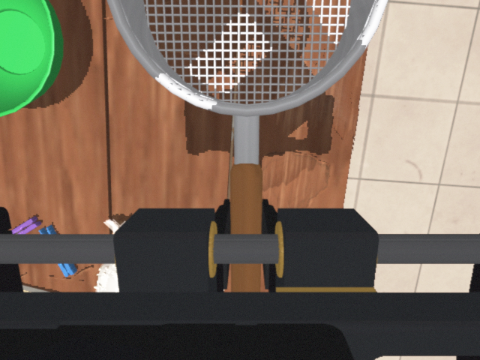

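The sieve is gripped level, with its rim at the top centre of the picture (245,60). I'll carry it over the jars (31 mm clearance) and over the bowl, then go part of the way down.

Emit:
arm_command:
  rows:
    - [[0.04,0,0],0]
    - [[0.08,0,0],0]
    - [[0.13,0,0],0]
    - [[0.15,0,0],0]
    - [[0.15,0,0],0]

```text
t: 21.5
eef_pos: [514.1, -282.7, 214.5]
tcp_rot: [-3.142, -0.0, 1.642]
ft_force: [0.6, 0.1, -1.5]
opening: 0.165
grip_force: 29.9
```

Emit:
arm_command:
  rows:
    - [[0.15,0,0],0]
    - [[0.15,0,0],0]
    - [[0.15,0,0],0]
    - [[0.15,0,0],0]
    - [[0.12,0,0],0]

```text
t: 22.0
eef_pos: [500.8, -102.6, 214.8]
tcp_rot: [3.141, -0.0, 1.643]
ft_force: [0.1, -0.8, -1.9]
opening: 0.165
grip_force: 29.9
```

Emit:
arm_command:
  rows:
    - [[0.07,0,0],0]
    - [[0.04,0,0],0]
    - [[0.012,0,0],0]
    - [[0,0,0.03],0]
    - [[0,0,0.06],0]

```text
t: 22.5
eef_pos: [500.0, -75.4, 192.2]
tcp_rot: [3.14, 0.001, 1.642]
ft_force: [0.5, -0.9, -1.9]
opening: 0.167
grip_force: 30.0
```

Emit:
arm_command:
  rows:
    - [[0,0,0.08],0]
    - [[0,0,0.08],0]
    - [[0,0,0.06],0]
    - [[0,0,0.03],0]
    - [[0,0,0.016],0]

```text
t: 23.0
eef_pos: [499.3, -75.2, 124.8]
tcp_rot: [-3.141, -0.0, 1.642]
ft_force: [-1.2, 0.1, -2.1]
opening: 0.166
grip_force: 30.0
```

Emit:
arm_command:
  rows:
    - [[0,0,0],0]
    - [[0,0,0],0]
    - [[0,0,0],0]
    - [[0,0,0],0]
    - [[0,0,0],0]

```text
t: 23.5
eef_pos: [499.6, -74.6, 125.9]
tcp_rot: [3.141, 0.0, 1.643]
ft_force: [-0.1, 0.5, -1.3]
opening: 0.169
grip_force: 30.0
```

```bash
cat > m.py <<'E'
from h import *
import sys
s=state(); print(s['t'],s['eef_pos'],s['tcp_rot'],s['ft_force'])
for c in ('top','scene'):
    p,d=shot(c,sys.argv[1]+c)
    for n in ('sieve_base','bowl_rim','sieve_grip'):
        for r in models.mark_of(c,n)[:3]: print(c,n,round(r['confidence'],2),np.round(r['position'],1))
p,d=viewer.read_camera('top')
V,U=np.mgrid[170:260,250:360]
W=np.array([world('top',u,v,d[v,u]) for u,v in zip(U.ravel(),V.ravel())])
g=s['eef_pos']; b=g[:2]+122*np.array([np.cos(s['tcp_rot'][2]),np.sin(s['tcp_rot'][2])]); print('base by tool',b)
rr=np.hypot(*(W[:,:2]-b).T)
zt=g[2]+19-31+38
m=(abs(W[:,2]-zt)<8)&(rr<66)&(rr>48)
fit=cv2.minEnclosingCircle(W[m][:,:2].astype(np.float32)); print('sieve rim',m.sum(),fit)
A=np.c_[W[m][:,:2]-b,np.ones(m.sum())]; print('plane',np.linalg.lstsq(A,W[m][:,2],rcond=None)[0],'expected',zt)
m=(abs(W[:,2]-70)<3)&(rr<95)&(rr>66); print('bowl rim',m.sum(),cv2.minEnclosingCircle(W[m][:,:2].astype(np.float32)))
a=cv2.resize(cv2.imread(f'pics/{sys.argv[1]}top.png')[160:270,240:400],(400,275),interpolation=2)
b=cv2.resize(cv2.imread(f'pics/{sys.argv[1]}scene.png')[160:320,250:450],(400,320),interpolation=2)
f=np.zeros((320,800,3),np.uint8); f[:275,:400]=a; f[:,400:]=b; cv2.imwrite(f'pics/{sys.argv[1]}c.png',f)
E
python3 m.py m1
```

```text
23.5 [499.59065401 -74.56584631 125.92776606] [3.14099597e+00 1.22605464e-04 1.64284811e+00] [-0.06365202  0.47859758 -1.27806941]
top sieve_base 0.93 [488.2  45.6 117.1]
top bowl_rim 0.8 [486.8  49.2  73.3]
top bowl_rim 0.73 [ 252.7 -307.9   69.2]
top sieve_grip 0.38 [489.7  45.8  72. ]
top sieve_grip 0.29 [490.1  42.2  24.9]
scene sieve_base 0.86 [491.7  43.2 112.8]
scene sieve_base 0.64 [484.7  72.1  25.8]
scene bowl_rim 0.73 [494.9  49.6  72.8]
scene bowl_rim 0.68 [247.3 288.2  73.5]
scene bowl_rim 0.57 [ 256.8 -308.9   68.8]
scene sieve_grip 0.56 [498.7 -76.7 147.3]Traceback (most recent call last):
  File "m.py", line 10, in <module>
    W=np.array([world('top',u,v,d[v,u]) for u,v in zip(U.ravel(),V.ravel())])
                ~~~~~^^^^^^^^^^^^^^^^^^
  File "h.py", line 9, in world
    c=viewer.get_calibration(cam);K=np.array(c['camera_matrix']); r=np.linalg.inv(K)@np.array([u,v,1.])*d
ValueError: time passes only in moves, steps and waits
```

```bash
python3 - <<'E'
s=open('m.py').read()
s=s.replace("p,d=viewer.read_camera('top')\n","d=np.load(f'pics/{sys.argv[1]}top.npy')\n").replace("W=np.array([world('top',u,v,d[v,u]) for u,v in zip(U.ravel(),V.ravel())])",
"""c=viewer.get_calibration('top');K=np.array(c['camera_matrix']); D=d[170:260,250:360].ravel()
r=np.linalg.inv(K)@np.array([U.ravel(),V.ravel(),np.ones(D.size)])*D
W=(np.linalg.inv(np.array(c['world_to_cam']))@np.array([r[0],-r[1],-r[2],np.ones(D.size)]))[:3].T""")
open('m.py','w').write(s)
i=s.index("for c in ('top'"); j=s.index("d=np.load")
open('m1.py','w').write(s[:i]+s[j:])
E
python3 m1.py m1
```

```text
23.95 [499.50527132 -74.58288623 125.59770194] [ 3.14158906e+00 -1.06859740e-04  1.64275994e+00] [-0.04796205 -0.32435009 -1.82657159]
base by tool [490.73328688  47.10134565]
sieve rim 292 ((490.7777404785156, 46.325439453125), 60.2137451171875)
plane [ 1.12633250e-03 -5.13042153e-03  1.50980201e+02] expected 151.59770193903242
bowl rim 168 ((492.8213806152344, 51.66432189941406), 80.82921600341797)
```

View pics/m1c.png

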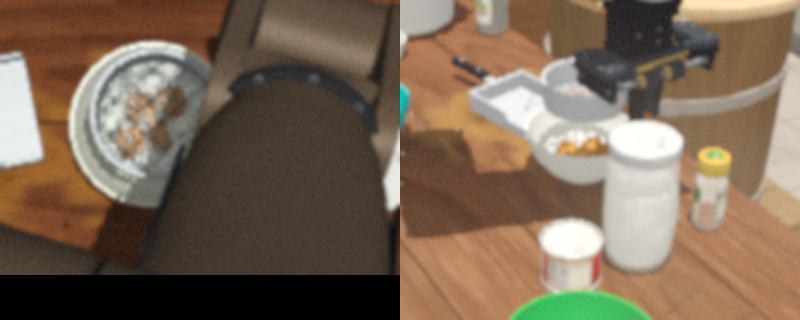

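```bash
python3 - <<'E'
from h import *
from scipy.optimize import least_squares
c=viewer.get_calibration('top');K=np.array(c['camera_matrix'])
for f in('top0','t6'):
    d=np.load(f'pics/{f}.npy'); V,U=np.mgrid[165:255,255:350]; D=d[165:255,255:350].ravel()
    r=np.linalg.inv(K)@np.array([U.ravel(),V.ravel(),np.ones(D.size)])*D
    W=(np.linalg.inv(np.array(c['world_to_cam']))@np.array([r[0],-r[1],-r[2],np.ones(D.size)]))[:3].T
    q=W[(abs(W[:,2]-69)<5)&(abs(np.hypot(W[:,0]-491,W[:,1]-48)-80)<8)]
    print(f,len(q),least_squares(lambda p:np.hypot(q[:,0]-p[0],q[:,1]-p[1])-p[2],[491,48,80],loss='soft_l1').x)
E
```

```text
top0 409 [492.42012869  50.78257916  78.63276151]
t6 405 [492.42167695  50.79186151  78.69306486]
```

The sieve is level (about 0.3°). The bowl is unmoved, centred at about (492,50). I'll make a small centring shift and lower to about 2 cm above the rim.

Emit:
arm_command:
  rows:
    - [[0.005,0.004,0.02],0]
    - [[0.005,0,0.03],0]
    - [[0,0,0.025],0]
    - [[0,0,0.012],0]
    - [[0,0,0.004],0]

```text
t: 24.45
eef_pos: [500.1, -72.0, 102.2]
tcp_rot: [-3.141, -0.0, 1.643]
ft_force: [0.2, -0.1, -1.3]
opening: 0.167
grip_force: 30.0
```

Emit:
arm_command:
  rows:
    - [[0,0,0],0]
    - [[0,0,0],0]
    - [[0,0,0],0]
    - [[0,0,0],0]
    - [[0,0,0],0]

```text
t: 24.95
eef_pos: [500.4, -72.0, 103.0]
tcp_rot: [3.141, -0.0, 1.643]
ft_force: [0.1, 0.0, -1.2]
opening: 0.169
grip_force: 30.0
```

```bash
python3 m.py m2; python3 - <<'E'
from h import *
for n in('sugar_jar','five_spice','milk_tin'):
    for r in models.mark_of('scene',n)[:1]: print(n,r)
E
```

```text
24.95 [500.35491114 -72.02307843 102.97584259] [ 3.14136366e+00 -1.15356353e-05  1.64274991e+00] [ 0.14569003  0.02985504 -1.2381558 ]
top sieve_base 0.8 [488.7  45.6  92.7]
top bowl_rim 0.69 [ 254.7 -307.5   69.8]
top bowl_rim 0.55 [490.1  47.4  74.3]
top bowl_rim 0.36 [490.6  38.   20.8]
top sieve_grip 0.17 [488.3  39.2  20.8]
scene sieve_base 0.71 [489.9  44.4  92.5]
scene bowl_rim 0.88 [245.1 288.7  68.3]
scene bowl_rim 0.82 [491.7  52.1  72.6]
scene bowl_rim 0.7 [ 256.1 -307.4   67.1]
scene sieve_grip 0.57 [500.3 -75.5 125.3]
base by tool [491.58414681  49.6612414 ]
sieve rim 273 ((491.45751953125, 48.62852478027344), 60.379756927490234)
plane [-5.56259519e-03 -4.73972747e-03  1.28341430e+02] expected 128.9758425914397
bowl rim 153 ((492.7492980957031, 51.70417022705078), 80.78260803222656)
sugar_jar {'position': [445.4, -148.6, 1.7], 'confidence': 0.66}
five_spice {'position': [558.6, -147.7, -1.8], 'confidence': 0.65}
milk_tin {'position': [346.3, -139.5, -1.5], 'confidence': 0.8}
```

View pics/m2c.png

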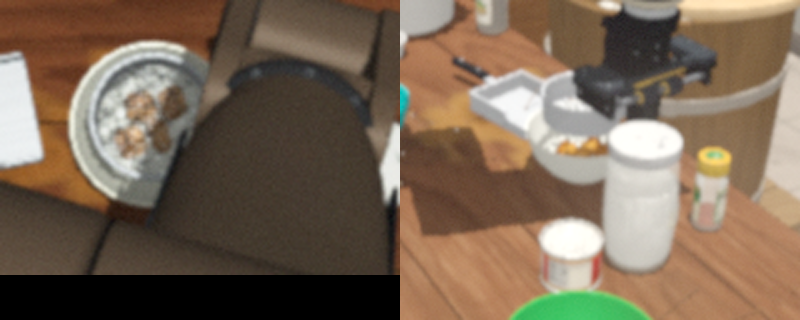

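The sieve hangs level over the bowl at (150,120), with its underside about 20 mm above the rim. The jars are where they were and the bites are below. I'm handing it in.

```bash
python3 -c "
from cell import env; print(env.job_done())"
```

```text
the job is handed in; nothing more can be done
None
```

I handed the job in at about 25 s: all four bites are in the white bowl, the tray is flat beside it, and the sieve is held level and centred about 2 cm above the rim, with the bowl and jars unmoved.

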